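# Stock a two-tier stationery case and lock it

### The arm

A 6-joint arm with a two-finger parallel gripper is mounted at the origin on a cart in front of the work surface, level with it; the furniture and walls round the work are solid. World frame = base frame: x ahead of the robot, y to its left, z up, the work surface at z = 0. Lengths are in mm, angles in rad, forces in N, time in s.
With the tool pointing down it reaches from about 350 to 875 mm from the base axis. Payload 4.2 kg.
Tool frame: the origin (TCP) lies midway between the tips of the shut fingers; the grasp point (between the pads) lies 19 mm behind it (arm.tcp_to_grasp is the distance from the TCP to the grasp point, in mm); z points along the fingers, y is the line along which they close (so a half turn about z gives the same grasp; the last joint's range is limited). The gripper opens to 85 mm and grips with 20 to 120 N. Pads are 22 mm wide; open, the fingers measure 114 mm over their backs; the gripper's body (76 mm by 85 mm) begins 54 mm behind the grasp point. The pads swing forward as they close: fully open they stand 13 mm farther back than shut.
Start: joints at [-0.944, 0.385, 0.008, 0, -1.194, -0.259], TCP at [224.741, -583.173, 231.312] pointing down, gripper open.
Joint ranges: [-3.14, 3.14], [-1.21, 2.06], [-1.07, 1.41], [-3.16, 2.05], [-2.99, -0.16], [-3.1, 3.1]. Speed limits (rad/s): [2.79, 2.79, 3.14, 3.14, 3.14, 3.14].

### API

Orientations are given as a unit quaternion [x, y, z, w].
In Python, from bench import arm, imaging, job, models gives the robot as it stands.
- The arm moves only by the tool arm_command, never from a script. Its argument "rows" is a list of rows, each an object with "grip": the opening, from 0 (shut) to 1 (fully open); "linear": the shift along the tool's x, y, z in mm, a list of three; "rot": the turn, a rotation vector about the tool's x, y, z in rad, a list of three. In form: [{"grip": grip, "linear": [tx, ty, tz], "rot": [rx, ry, rz]}, ...]. A call has 1 to 10 rows; each row is the pose to reach, as a shift and turn from the pose commanded when the call began, along the tool's axes at that moment; what a row does not reach only later rows make up. A row lasts 1/8 s, in which the tool goes at most 62.5 mm and 10.7 degrees, less where a joint would pass 70% of its speed; a pose out of reach is approached as far as the arm can. A call with a gripper value outside its range is refused whole. The fingers move at their own pace and stop on an object; the grip force is fixed at half the most. Time passes only in rows, so rows that repeat a pose let the fingers close. It gives the time, the measured TCP pose, the force, the opening and the grip force at its end, in the units of the state.
- arm.read_state(): the state, without advancing time (a new reading comes with each control period).
- imaging.get_image(name): name is "scene" or "top"; returns a dict with "frame" (420x560x3 uint8, red, green, blue), "fx", "fy", "cx", "cy" (pixels), "extrinsics" (4x4, takes a point from world to camera coordinates). Camera axes: x right, y down, z forward; pixel columns grow to the right and rows downward; lengths in mm; the calibration is good to about 2 mm. A picture is of the moment at which its call begins. There is no depth.
- job.job_done(): hands the job in; it is judged then, once.
Trained networks look in a picture, given as the dict that the camera call returned (one of the last four; its "shot" number tells which), for a name from the list of things; names that differ only in an ending like _2 or _b are one class to them, and where a whole thing is asked for, a point or a joint stands for the part that bears it (a point fixed in the world has none). Each returns a list of dicts, best first, with "score" (0 to 1); they miss things now and then, are a little off and sometimes report something else, mostly with a low value. They report only what shows in the picture. A call takes as long as a camera call. They do not tell look-alikes from the thing itself.
- models.spot_in(picture, query): "rect" ([left, top, right, bottom] in pixels, round what is visible of it).
- models.tip_of(picture, query): "pixel" ([column, row] in pixels: a listed point, or the origin of a listed thing).
The state is a dict: "clock": time; "joints": joint angles; "joint_vel": joint speeds; "joint_efforts": joint torques, N m; "position": TCP position; "ee_rot": TCP orientation; "contact_force": force on the tool from outside, world axes, zero at the start; "wrist_torque": the same for the moment, N m; "gripper_width": finger opening in mm; "grasp_force": force on a finger pad.
Only numpy, scipy, OpenCV 4.12 (cv2) and the standard library are available. Lean on these libraries where they do the work, as an engineer would, in place of code of your own. Each camera call takes 0.05 s, during which the arm holds its last target. There are 200 camera calls.

### The job

Pack the stationery case: lift its hinged divider flap by the bar handle until it stands open, put the stapler, the tape measure and the rolls of tape that are on the desk into the lower tier, lower the flap fully shut over them, and lay the screwdriver on the flap as the upper tier. Then lock the case by pressing its three round keys fully down one at a time in order of size: the smallest, then the middle one, then the largest. Leave the eraser and the other things on the desk alone.

Things in the scene. Friction and masses are not known exactly. Their poses are not given: they have to be found in the camera images.
- case: fixed two-tier light wood case, open on top; origin under the centre of its compartment, on the table. Outside 282 (own x) by 192 (own y) mm, inside 270 by 180 mm, walls 6 mm, floor 4 mm thick. Three walls are 88 mm high, the -y wall, which carries the hinge, is 63 mm high. A grey ledge 50 mm high with the three keys runs along the +y wall outside (own y 96 to 156 mm, own x -115 to 115 mm). Its yaw differs by up to 0.2 rad from the world's
- case_floor (a point): centre of the inner floor of the lower tier, 4 mm above the table; the lower tier is 60 mm high under the shut flap. Axes as the case
- flap (a joint): angle of the divider flap about its hinge, rad: 0 fully shut (level), 1.57 upright, 1.85 its end stop leaning outward over the -y side. May start slightly ajar. The hinge is stiff: the flap stays at any angle it is left at, and takes about 2 to 3 N at the handle to move. The flap is a plywood board 264 by 180 mm, 5 mm thick, whose top is 69.5 mm above the table when shut; it is the floor of the upper tier, with 18 mm of wall above it on three sides
- flap_hinge (a point): middle of the flap's hinge axis, which runs along the case's x at own y -93 mm, 64.5 mm above the table. Its axes turn with the flap: x along the hinge, y along the board away from the hinge, z out of the board's upper face
- flap_handle (a point): middle of the flap's steel bar handle: a round bar 10 mm thick and 90 mm long parallel to the hinge, 159 mm from the hinge along the board and 38 mm above the board's underside (28 mm clear under the bar), a foot at each end. Axes as flap_hinge
- key_small (a joint): travel of the smallest key, m: 0 up, 0.006 fully down; springs back; about 5 N to press fully
- key_medium (a joint): travel of the middle-sized key, as key_small
- key_large (a joint): travel of the largest key, as key_small
- key_small_top (a point): centre of the top of the smallest key's cap (16 mm across), about 72 mm above the table. The three keys stand 70 mm apart along the ledge, in any order; white caps rise 10 mm over round grey housings that are 16 mm wider than the cap
- key_medium_top (a point): centre of the top of the middle key's cap (26 mm across)
- key_large_top (a point): centre of the top of the largest key's cap (38 mm across)
- stapler: desk stapler, 34 x 135 x 46 mm high, long along its y; origin at the centre of its underside. The foot is 34 mm wide up to 9 mm; above 16 mm the arm is 21 mm wide. For the lower tier; may be absent
- measuring_tape: pocket tape measure standing upright, 26 mm thick along its x, 58 mm along its y (from -22 to +36 mm of the origin), 56 mm high; origin on its underside. For the lower tier; may be absent
- tape_roll_2: larger roll of paper tape lying flat, 66 mm across, 22 mm high; origin at the centre of its underside. For the lower tier; may be absent
- tape_roll_0: smaller roll of paper tape lying flat, 52 mm across, 18 mm high; origin at the centre of its underside. For the lower tier; may be absent
- screwdriver: small screwdriver lying down, 158 mm long along its y; origin under its middle. The wooden handle, 23 mm thick, spans own y -1 to +79 mm, the thin blade the other half; its weight lies in the handle. For the upper tier
- eraser: eraser 18 x 43 x 12 mm lying among the supplies, to be left where it is
- sticky_notes: stack of sticky notes 77 x 77 x 13 mm, a bystander to be left alone
There are look-alikes about, which are no part of the job. Leave any yellow look-alike of the measuring_tape alone.

How it is judged:
By the outcome, as a careful person would: the job done as asked, in the order asked, and still so for the second after the job is handed in, with the robot touching nothing.
Of stapler, measuring_tape, tape_roll_2, tape_roll_0 only 2 to 4 are there at a start; the rules pass over those that are not, and their reading is None.
At some moment in a run one of stapler, measuring_tape, tape_roll_2, tape_roll_0, screwdriver may be knocked a few centimetres aside while the robot is not near it.
Once in a run the grip may slacken for a moment while it holds something.
It also fails if it takes over 208 s, if anything falls off the work surface, if the arm or the gripper's body presses on something with over 40 N, if the wrist force passes 120 N, or if a joint passes its speed limit or range.

## Working session

There is one attempt and no reset: what is moved stays moved. The work goes in short steps, Python scripts to look and compute and a tool call to move; the robot and the scene stay as the last step left them, time stands still between calls to the robot, and variables do not carry over. Pictures are saved under pics/ and viewed, at most 14 in all, crops included, and the job is handed in when it is done.

Besides the shell and the picture viewer there is one more tool, called after "Request:" as name(argument=value, ...) on one line, values as JSON. arm_command: Moves the arm, as the interface text tells. Its arguments: {"type":"object","properties":{"rows":{"type":"array"}},"required":["rows"]}

```bash
ls; mkdir -p pics; cat > h.py <<'E'
import numpy as np, cv2
from bench import arm, imaging, job, models
def snap(n,save=None):
    p=imaging.get_image(n)
    if save: cv2.imwrite('pics/'+save,cv2.cvtColor(p['frame'],cv2.COLOR_RGB2BGR))
    return p
def w(p,px,z):
    E=np.array(p['extrinsics']);R=E[:3,:3];c=-R.T@E[:3,3]
    d=R.T@np.array([(px[0]-p['cx'])/p['fx'],(px[1]-p['cy'])/p['fy'],1])
    return c+d*(z-c[2])/d[2]
def proj(p,X):
    E=np.array(p['extrinsics']);q=E[:3,:3]@np.array(X,float)+E[:3,3]
    return np.array([p['fx']*q[0]/q[2]+p['cx'],p['fy']*q[1]/q[2]+p['cy']])
E
python3 - <<'E'
from h import *
Z=dict(case_floor=4,flap_hinge=64.5,flap_handle=102.5,key_small_top=72,key_medium_top=72,key_large_top=72,stapler=0,measuring_tape=0,tape_roll_2=0,screwdriver=0,eraser=0,sticky_notes=0)
P={n:snap(n,n+'0.png') for n in('top','scene')}
for n,p in P.items():
    E=np.array(p['extrinsics']);print(n,'cam at',-E[:3,:3].T@E[:3,3])
    for q,z in Z.items():
        print(q,[(round(d['score'],2),np.round(d['pixel']).astype(int).tolist(),np.round(w(p,d['pixel'],z)[:2]).tolist()) for d in models.tip_of(p,q)[:4]])
print(arm.read_state())
a=[cv2.imread(f'pics/{n}0.png') for n in('top','scene')]
E
```

```text
pics
top cam at [ 317.39485657 -150.77831743 1243.1480027 ]
case_floor [(0.24, [268, 223], [476.0, -132.0]), (0.21, [135, 222], [481.0, 243.0])]
flap_hinge [(0.69, [143, 175], [603.0, 207.0]), (0.66, [348, 206], [513.0, -350.0])]
flap_handle [(0.83, [293, 194], [538.0, -201.0]), (0.57, [268, 223], [463.0, -135.0])]
key_small_top [(0.47, [273, 168], [617.0, -147.0]), (0.29, [176, 172], [608.0, 115.0])]
key_medium_top [(0.62, [270, 224], [465.0, -139.0])]
key_large_top [(0.44, [269, 197], [537.0, -136.0])]
stapler [(0.62, [140, 172], [626.0, 238.0])]
measuring_tape [(0.71, [223, 169], [634.0, -4.0]), (0.64, [139, 258], [378.0, 230.0]), (0.6, [136, 220], [486.0, 241.0])]
tape_roll_2 [(0.63, [174, 226], [468.0, 133.0])]
screwdriver []
eraser [(0.56, [173, 171], [630.0, 141.0]), (0.29, [133, 221], [485.0, 251.0])]
sticky_notes [(0.94, [412, 246], [407.0, -537.0])]
scene cam at [ 106.49127814 -974.85531948 1064.67007737]
case_floor [(0.78, [299, 261], [520.0, -257.0])]
flap_hinge [(0.84, [311, 274], [505.0, -348.0])]
flap_handle [(0.75, [292, 222], [526.0, -204.0])]
key_small_top [(0.53, [
[... 311 characters left out ...]
': array([-9.44405687e-01,  3.84687054e-01,  7.90924707e-03, -8.14295145e-06,
       -1.19397823e+00, -2.58596471e-01]), 'joint_vel': array([-0.00143485, -0.00010921, -0.00190171,  0.00162205,  0.00082813,
       -0.00180962]), 'joint_efforts': array([ 6.20452170e-05, -3.92086709e+01,  1.88612545e+01,  4.19052422e+00,
       -3.70482330e-04, -5.96742154e-06]), 'position': array([ 224.74500991, -583.18040078,  231.32231546]), 'ee_rot': array([-1.82860853e-01,  9.83138804e-01, -1.65817823e-05,  1.20462922e-05]), 'contact_force': array([ 0.58333828, -0.99019976,  0.12441611]), 'wrist_torque': array([-0.00424579, -0.01326835,  0.00763521]), 'grasp_force': 0.0, 'gripper_width': 85.13707867968395}
```

View pics/top0.png

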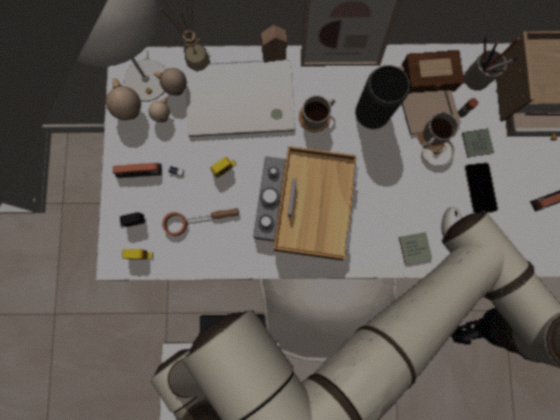

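View pics/scene0.png

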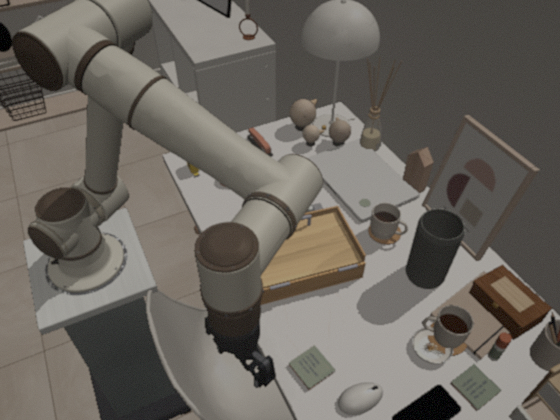

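```bash
python3 - <<'E'
import cv2
a=cv2.imread('pics/top0.png')
c=a[140:270,110:310]
cv2.imwrite('pics/c1.png',cv2.convertScaleAbs(cv2.resize(c,None,fx=4,fy=4,interpolation=cv2.INTER_CUBIC),alpha=1.3))
E
```

```text
(no output)
```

View pics/c1.png

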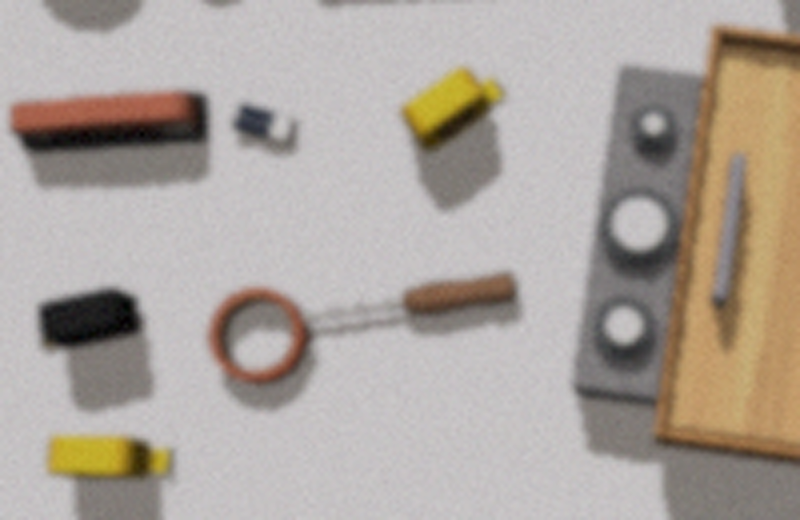

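```bash
cat >> h.py <<'E'
from scipy.spatial.transform import Rotation as Ro
from scipy.optimize import least_squares
def go(xyz,yaw=None,tilt=0):
    """yaw: world direction of tool y (rad, mod pi); tool down. tilt: turn about world axis perpendicular"""
    s=arm.read_state();R=Ro.from_quat(s['ee_rot'])
    d=R.inv().apply(np.array(xyz)-s['position'])
    cy=R.as_matrix()[:,1];cur=np.arctan2(cy[1],cy[0])
    if yaw is None: yaw=cur
    best=None
    yaw=cur+(yaw-cur+np.pi/2)%np.pi-np.pi/2
    y=np.array([np.cos(yaw),np.sin(yaw),0]);z=np.array([0,0,-1.]);x=np.cross(y,z)
    T=Ro.from_matrix(np.c_[x,y,z])
    T=Ro.from_rotvec(tilt*x)*T if tilt else T
    print('lin',np.round(d,1).tolist(),'rot',np.round((R.inv()*T).as_rotvec(),3).tolist(),'j6',round(s['joints'][5],2),'t',s['clock'])
def case_xy(c,x,y):
    return np.array([c[0]+np.cos(c[2])*x-np.sin(c[2])*y,c[1]+np.sin(c[2])*x+np.cos(c[2])*y])
E
python3 - <<'E'
from h import *
p=snap('top'); g=p['frame'].astype(int)
K=[]
for c,r in((273.75,171.25),(270,196),(265.75,221.25)):
    x0,y0=int(c)-8,int(r)-8; s=g[y0:y0+17,x0:x0+17]; m=(s.min(2)>115)
    n,l,st,ce=cv2.connectedComponentsWithStats(m.astype(np.uint8))
    # component nearest centre
    i=1+np.argmin(np.hypot(*(ce[1:]-8).T)); K.append(ce[i]+[x0,y0]); print(st[i],K[-1],w(p,K[-1],72)[:2])
obs=[(proj, (70,126,72),K[0]),(0,(0,126,72),K[1]),(0,(-70,126,72),K[2]),
 (0,(141,96,88),(288.5,147)),(0,(-141,96,88),(274.2,250)),(0,(141,-96,75),(355.5,152.5)),(0,(-141,-96,75),(343.5,258))]
f=lambda c:np.concatenate([(proj(p,[*case_xy(c,a[0],a[1]),a[2]])-b)*(2 if i<3 else 1) for i,(_,a,b) in enumerate(obs)])
s=least_squares(f,[520,-260,-.1]);print(s.x,np.round(s.fun.reshape(-1,2),1))
c=s.x
np.save('case.npy',c)
print('handle px pred',proj(p,[*case_xy(c,0,66),102.5]), case_xy(c,0,66))
go([*case_xy(c,0,66),170],c[2]+np.pi/2)
E
```

```text
[ 6  6  5  4 14] [272.78571429 170.35714286] [ 610.78952462 -147.15752682]
[  1   2  13  12 125] [269.288 195.392] [ 541.51999408 -137.26213018]
[ 5  4  8  8 56] [265.5        220.71428571] [ 472.77093295 -126.77238882]
[ 5.24352510e+02 -2.61650394e+02 -1.36684509e-01] [[-0.6 -0.1]
 [-0.3  0. ]
 [ 0.4  0.4]
 [-1.7 -2. ]
 [-0.8 -1.6]
 [ 1.1  2.6]
 [ 2.4  0.2]]
handle px pred [291.64073161 196.09965316] [ 533.34562401 -196.26596219]
lin [-427.1, 250.1, 61.3] rot [0.0, 0.0, 0.504] j6 -0.26 t 1.35
```

Request:
arm_command(rows=[{"grip": 0.5,"linear": [-60,35,8],"rot": [0,0,0.07]},{"grip": 0.4,"linear": [-120,70,16],"rot": [0,0,0.14]},{"grip": 0.35,"linear": [-180,105,25],"rot": [0,0,0.21]},{"grip": 0.3,"linear": [-235,138,33],"rot": [0,0,0.29]},{"grip": 0.3,"linear": [-290,170,40],"rot": [0,0,0.36]},{"grip": 0.3,"linear": [-345,202,48],"rot": [0,0,0.43]},{"grip": 0.3,"linear": [-390,230,56],"rot": [0,0,0.51]},{"grip": 0.3,"linear": [-427,250,61],"rot": [0,0,0.51]},{"grip": 0.3,"linear": [-427,250,61],"rot": [0,0,0.51]},{"grip": 0.3,"linear": [-427,250,61],"rot": [0,0,0.51]}])

```text
clock: 2.6
position: [533.2, -196.1, 170.2]
ee_rot: [0.071, 0.998, -0.0, -0.0]
contact_force: [-0.3, -0.5, 0.5]
gripper_width: 25.4
grasp_force: 0.0
```

```bash
python3 - <<'E'
from h import *
np.save('case.npy',[523.5,-261.7,-.145]); c=np.load('case.npy')
p=snap('scene','s1.png')
print(models.tip_of(p,'flap_handle')[:2],proj(p,[*case_xy(c,0,66),102.5]))
for x in(-135,135): print([proj(p,[*case_xy(c,x,y),z]).round() for y,z in((93,88),(-93,63))])
for q in('tape_roll_0','stapler','screwdriver','measuring_tape'): print(q,[(round(d['score'],2),np.round(d['pixel']).tolist(),np.round(w(p,d['pixel'],0)[:2]).tolist()) for d in models.tip_of(p,q)[:4]])
go([*case_xy(c,0,66),92],c[2]+np.pi/2); print(arm.read_state()['gripper_width'])
E
```

```text
[{'pixel': [289.3, 219.0], 'score': 0.75}, {'pixel': [215.4, 157.9], 'score': 0.3}] [293.49970024 219.66938783]
[array([242., 228.]), array([262., 289.])]
[array([336., 205.]), array([364., 262.])]
tape_roll_0 [(0.7, [231.0, 180.0], [481.0, 128.0])]
stapler [(0.73, [301.0, 261.0], [528.0, -258.0]), (0.72, [260.0, 147.0], [629.0, 235.0])]
screwdriver [(0.56, [246.0, 197.0], [491.0, 34.0])]
measuring_tape [(0.54, [193.0, 168.0], [389.0, 235.0]), (0.51, [216.0, 156.0], [479.0, 257.0]), (0.41, [292.0, 190.0], [631.0, -1.0])]
lin [-0.1, 0.9, 78.6] rot [-0.0, 0.0, 0.001] j6 -1.65 t 2.9
25.881730695328912
```

View pics/s1.png

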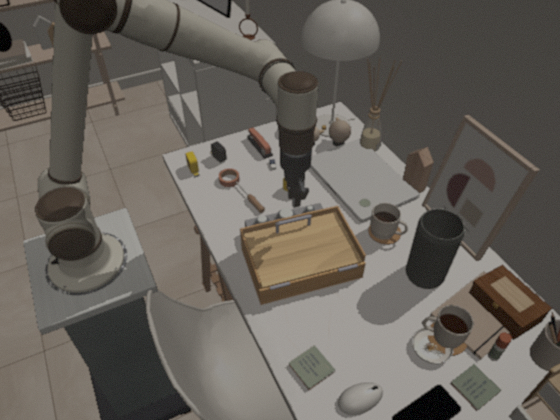

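Request:
arm_command(rows=[{"grip": 0.3,"linear": [0,1,40],"rot": [0,0,0]},{"grip": 0.3,"linear": [0,1,65],"rot": [0,0,0]},{"grip": 0.3,"linear": [0,1,78],"rot": [0,0,0]},{"grip": 0.3,"linear": [0,1,78],"rot": [0,0,0]},{"grip": 0.0,"linear": [0,1,78],"rot": [0,0,0]},{"grip": 0.0,"linear": [0,1,78],"rot": [0,0,0]},{"grip": 0.0,"linear": [0,1,78],"rot": [0,0,0]},{"grip": 0.0,"linear": [0,1,78],"rot": [0,0,0]}])

```text
clock: 3.9
position: [534.0, -197.0, 93.5]
ee_rot: [0.071, 0.997, -0.001, 0.001]
contact_force: [0.1, -6.5, -2.4]
gripper_width: 7.4
grasp_force: 58.4
```

```bash
python3 - <<'E'
from h import *
s=arm.read_state(); print(s['position'],s['contact_force'],s['gripper_width'],s['grasp_force'],s['joints'])
r=np.hypot(159,38);a0=np.arctan2(38,159)
for th in np.arange(.1,1.75,.1): print(round(th,2),np.round([r*np.cos(a0)-r*np.cos(a0+th), r*np.sin(a0+th)-38],0))
E
```

```text
[ 533.98191362 -196.96541418   93.48288731] [ 0.12568147 -6.48138973 -2.4087854 ] 7.413065411424507 58.446632623672485 [-0.06774977  0.42599512 -0.31310986  0.00257115 -0.82953722 -1.64720341]
0.1 [ 5. 16.]
0.2 [11. 31.]
0.3 [18. 45.]
0.4 [27. 59.]
0.5 [38. 72.]
0.6 [49. 83.]
0.7 [62. 93.]
0.8 [ 75. 103.]
0.9 [ 90. 110.]
1.0 [105. 116.]
1.1 [121. 121.]
1.2 [137. 124.]
1.3 [153. 125.]
1.4 [169. 125.]
1.5 [186. 123.]
1.6 [202. 120.]
1.7 [217. 115.]
```

Request:
arm_command(rows=[{"grip": 0,"linear": [0,-5,-16],"rot": [0,0,0]},{"grip": 0,"linear": [0,-11,-31],"rot": [0,0,0]},{"grip": 0,"linear": [0,-18,-45],"rot": [0,0,0]},{"grip": 0,"linear": [0,-27,-59],"rot": [0,0,0]},{"grip": 0,"linear": [0,-38,-72],"rot": [0,0,0]},{"grip": 0,"linear": [0,-49,-83],"rot": [0,0,0]},{"grip": 0,"linear": [0,-62,-93],"rot": [0,0,0]},{"grip": 0,"linear": [0,-75,-103],"rot": [0,0,0]}])

```text
clock: 4.9
position: [523.0, -269.2, 196.9]
ee_rot: [0.071, 0.997, 0.001, 0.001]
contact_force: [2.4, 1.8, -4.4]
gripper_width: 7.2
grasp_force: 58.4
```

Request:
arm_command(rows=[{"grip": 0,"linear": [0,-15,-7],"rot": [0,0,0]},{"grip": 0,"linear": [0,-30,-13],"rot": [0,0,0]},{"grip": 0,"linear": [0,-46,-18],"rot": [0,0,0]},{"grip": 0,"linear": [0,-62,-21],"rot": [0,0,0]},{"grip": 0,"linear": [0,-78,-22],"rot": [0,0,0]},{"grip": 0,"linear": [0,-94,-22],"rot": [0,0,0]},{"grip": 0,"linear": [0,-111,-20],"rot": [0,0,0]},{"grip": 0,"linear": [0,-127,-17],"rot": [0,0,0]},{"grip": 0,"linear": [0,-139,-13],"rot": [0,0,0]},{"grip": 0,"linear": [0,-139,-13],"rot": [0,0,0]}])

```text
clock: 6.15
position: [501.8, -409.7, 209.5]
ee_rot: [0.072, 0.997, -0.001, -0.001]
contact_force: [-4.4, -2.2, 4.9]
gripper_width: 7.3
grasp_force: 63.6
```

```bash
python3 - <<'E'
from h import *
s=arm.read_state(); print(s['position'],s['ee_rot'],s['contact_force'],s['joints'])
p=snap('scene','s2.png'); snap('top','t2.png')
E
```

```text
[ 501.78191079 -409.72718434  209.46696406] [ 7.15698250e-02  9.97434386e-01 -1.40328136e-03 -6.60816858e-04] [-4.43769797 -2.15249235  4.87922395] [-0.43403346  0.43776425  0.03440828  0.00336233 -1.1676832  -1.28134453]
```

View pics/s2.png

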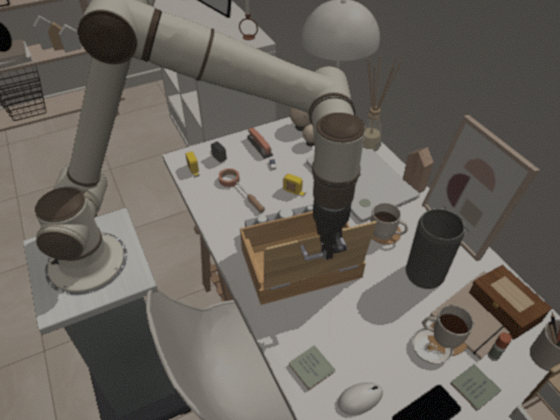

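Request:
arm_command(rows=[{"grip": 0.28,"linear": [0,0,0],"rot": [0,0,0]},{"grip": 0.28,"linear": [0,0,0],"rot": [0,0,0]},{"grip": 0.28,"linear": [0,0,-30],"rot": [0,0,0]},{"grip": 0.28,"linear": [0,0,-80],"rot": [0,0,0]},{"grip": 0.5,"linear": [0,0,-120],"rot": [0,0,0]},{"grip": 0.8,"linear": [0,50,-120],"rot": [0,0,0]},{"grip": 1,"linear": [0,110,-120],"rot": [0,0,0]},{"grip": 1,"linear": [0,170,-120],"rot": [0,0,0]},{"grip": 1,"linear": [0,230,-120],"rot": [0,0,0]},{"grip": 1,"linear": [0,290,-120],"rot": [0,0,0]}])

```text
clock: 7.5
position: [544.4, -117.8, 328.1]
ee_rot: [0.071, 0.998, 0.0, 0.0]
contact_force: [0.7, 0.2, 0.5]
gripper_width: 85.4
grasp_force: 0.0
```

```bash
python3 - <<'E'
from h import *
p=snap('top','t3.png'); c=np.load('case.npy')
print(arm.read_state()['position'])
im=cv2.imread('pics/t3.png'); hsv=cv2.cvtColor(im,cv2.COLOR_BGR2HSV)
H,S,V=cv2.split(hsv)
red=((H<14)|(H>170))&(S>90)&(V>40)
dark=(V<45)&(S<255)
def comp(m,box,z,name):
    x0,y0,x1,y1=box; M=np.zeros_like(V);M[y0:y1,x0:x1]=m[y0:y1,x0:x1]
    n,l,st,ce=cv2.connectedComponentsWithStats(M)
    i=1+np.argmax(st[1:,4]); pts=np.argwhere(l==i)[:,::-1]
    W=np.array([w(p,q,z)[:2] for q in pts],np.float32)
    r=cv2.minAreaRect(W); print(name,'n',len(W),'mean',W.mean(0).round(1),'rect',np.round(r[0],1),np.round(r[1],1),round(r[2],1), 'box',np.round(cv2.boxPoints(r)).tolist())
comp(red,(105,150,170,190),46,'stapler top')
comp(dark,(112,205,155,235),56,'mtape top')
comp(red,(155,205,193,245),22,'roll top')
comp(red,(200,200,245,230),12,'sdriver handle')
cv2.imwrite('pics/c3.png',cv2.resize(im[140:280,100:310],None,fx=3.8,fy=3.8,interpolation=cv2.INTER_CUBIC))
E
```

```text
[ 545.35437944 -112.29146346  327.95748496]Traceback (most recent call last):
  File "<stdin>", line 14, in <module>
  File "<stdin>", line 11, in comp
    return _wrapfunc(a, 'argmax', axis=axis, out=out, **kwds)
    return bound(*args, **kwds)
ValueError: attempt to get argmax of an empty sequence
```

```bash
python3 - <<'E'
import cv2
im=cv2.imread('pics/t3.png')
cv2.imwrite('pics/c3.png',cv2.resize(im[140:280,100:310],None,fx=3.8,fy=3.8,interpolation=cv2.INTER_CUBIC))
hsv=cv2.cvtColor(im,cv2.COLOR_BGR2HSV)
for n,(x,y) in dict(st=(130,168),mt=(131,219),sd=(227,214)).items(): print(n,hsv[y,x])
E
```

```text
st [ 23  30 170]
mt [ 22  29 170]
sd [ 13 112  91]
```

View pics/c3.png

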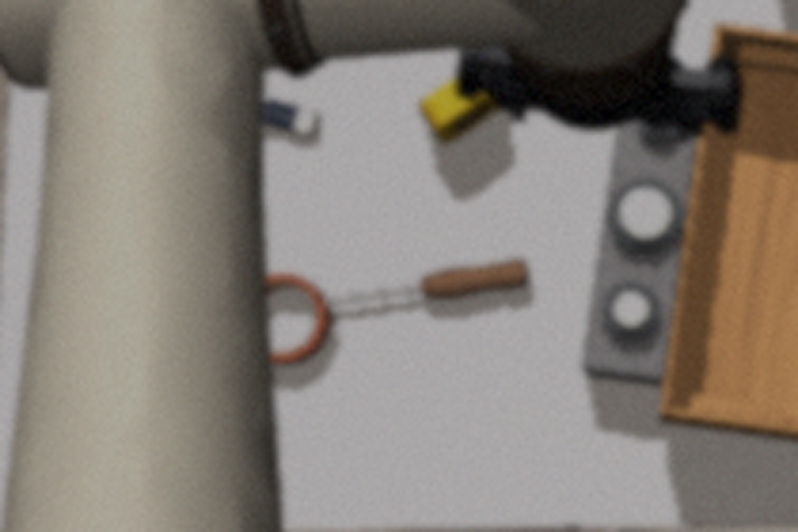

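```bash
cat > m.py <<'E'
from h import *
def comp(p,im,kind,box,z,name):
    H,S,V=cv2.split(cv2.cvtColor(im,cv2.COLOR_BGR2HSV))
    m=(((H<14)|(H>170))&(S>85)&(V>40)) if kind=='red' else (V<55)
    x0,y0,x1,y1=box; M=np.zeros_like(V);M[y0:y1,x0:x1]=m[y0:y1,x0:x1]
    n,l,st,ce=cv2.connectedComponentsWithStats(M)
    if n<2: print(name,'none'); return
    i=1+np.argmax(st[1:,4]); pts=np.argwhere(l==i)[:,::-1]
    W=np.array([w(p,q,z)[:2] for q in pts],np.float32)
    r=cv2.minAreaRect(W); print(name,'n',len(W),'px',pts.mean(0).round(1),'mean',W.mean(0).round(1),'rect',np.round(r[0],1),np.round(r[1],1),'box',np.round(cv2.boxPoints(r)).tolist())
    return W
def allc(p,im):
    comp(p,im,'red',(105,150,170,190),46,'stapler top')
    comp(p,im,'dark',(112,205,155,235),56,'mtape top')
    comp(p,im,'red',(155,205,193,245),22,'roll top')
    comp(p,im,'red',(200,200,245,230),12,'sdriver handle')
E
python3 - <<'E'
from m import *
p=snap('top'); im=cv2.imread('pics/t2.png'); allc(p,im)
cv2.imwrite('pics/c4.png',cv2.resize(im[140:280,100:310],None,fx=3.8,fy=3.8,interpolation=cv2.INTER_CUBIC))
E
```

```text
stapler top n 344 px [135.7 168. ] mean [627.1 235.1] rect [627.  235.6] [ 22.9 125.6] box [[612.0, 298.0], [619.0, 172.0], [642.0, 174.0], [635.0, 299.0]]
mtape top n 244 px [132.2 219.5] mean [481.  235.1] rect [481.1 234.7] [30.9 62.3] box [[459.0, 262.0], [473.0, 201.0], [503.0, 208.0], [490.0, 268.0]]
roll top n 174 px [174.2 223.8] mean [472.7 128.5] rect [472.2 129. ] [64.5 62. ] box [[427.0, 128.0], [472.0, 84.0], [517.0, 130.0], [473.0, 174.0]]
sdriver handle n 126 px [224.2 213.3] mean [502.6  -9.4] rect [502.8 -10.1] [16.  71.6] box [[489.0, 24.0], [501.0, -47.0], [516.0, -44.0], [505.0, 27.0]]
```

View pics/c4.png

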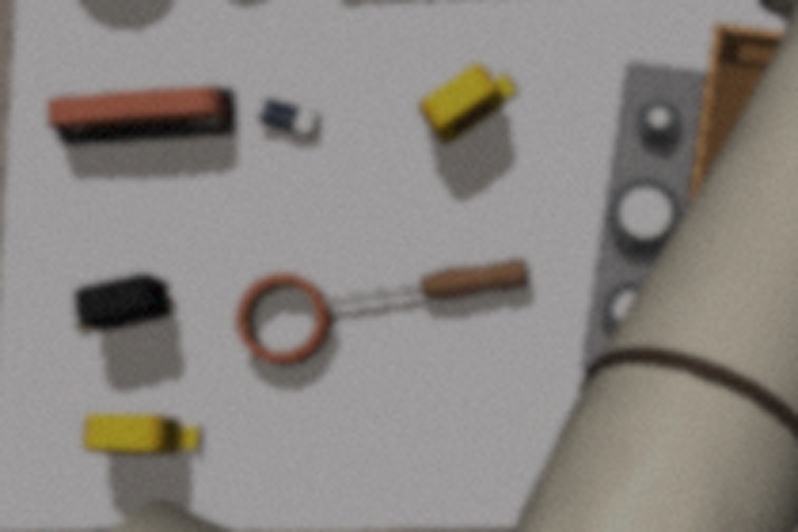

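```bash
sed -i 's/    yaw=cur+(yaw-cur+np.pi\/2)%np.pi-np.pi\/2/    yaw=cur+(yaw-cur+np.pi)%(2*np.pi)-np.pi/' h.py
python3 - <<'E'
from h import *
go([627,236,160],3.197)
E
```

```text
lin [-34.0, 358.6, 168.6] rot [0.001, 0.001, -1.761] j6 -1.79 t 7.6
```

Request:
arm_command(rows=[{"grip": 0.6,"linear": [-4,40,0],"rot": [0,0,-0.18]},{"grip": 0.6,"linear": [-8,85,0],"rot": [0,0,-0.36]},{"grip": 0.6,"linear": [-12,130,20],"rot": [0,0,-0.54]},{"grip": 0.6,"linear": [-16,175,40],"rot": [0,0,-0.72]},{"grip": 0.6,"linear": [-20,220,60],"rot": [0,0,-0.9]},{"grip": 0.6,"linear": [-24,260,80],"rot": [0,0,-1.08]},{"grip": 0.6,"linear": [-28,300,100],"rot": [0,0,-1.26]},{"grip": 0.6,"linear": [-32,340,130],"rot": [0,0,-1.44]},{"grip": 0.6,"linear": [-34,358,160],"rot": [0,0,-1.62]},{"grip": 0.6,"linear": [-34,358.6,168],"rot": [0,0,-1.761]}])

```text
clock: 8.85
position: [627.7, 230.9, 156.4]
ee_rot: [0.726, -0.688, -0.001, 0.002]
contact_force: [0.7, -0.8, 0.4]
gripper_width: 51.3
grasp_force: 0.0
```

```bash
python3 - <<'E'
from h import *
p=snap('scene','s5.png'); 
go([627,236,17],3.197); s=arm.read_state(); print(s['position'],s['joints'])
im=cv2.imread('pics/s5.png');cv2.imwrite('pics/c5.png',cv2.resize(im[100:240,160:330],None,fx=4,fy=4,interpolation=cv2.INTER_CUBIC))
print(proj(p,s['position']),proj(p,[627,236,46]),proj(p,[627,236,0]))
for q in('stapler','measuring_tape','tape_roll_2','screwdriver'): print(q,[(round(d['score'],2),np.round(d['pixel']).tolist(),np.round(w(p,d['pixel'],0)[:2]).tolist()) for d in models.tip_of(p,q)[:4]])
E
```

```text
lin [-6.0, -0.5, 139.4] rot [0.005, -0.002, 0.001] j6 -0.54 t 8.9
[627.57444514 230.3028006  156.36880558] [ 5.92724407e-01  5.15419239e-01  2.70069639e-02 -9.12972224e-04
 -1.08801721e+00 -5.35722988e-01]
[258.21699443 109.58751029] [258.38256959 136.51820513] [258.80152149 147.32990026]
stapler [(0.73, [261.0, 147.0], [634.0, 236.0])]
measuring_tape [(0.91, [293.0, 192.0], [632.0, -8.0]), (0.7, [216.0, 159.0], [476.0, 244.0]), (0.65, [193.0, 166.0], [394.0, 245.0])]
tape_roll_2 [(0.84, [230.0, 181.0], [475.0, 123.0])]
screwdriver [(0.54, [247.0, 199.0], [490.0, 24.0])]
```

View pics/c5.png

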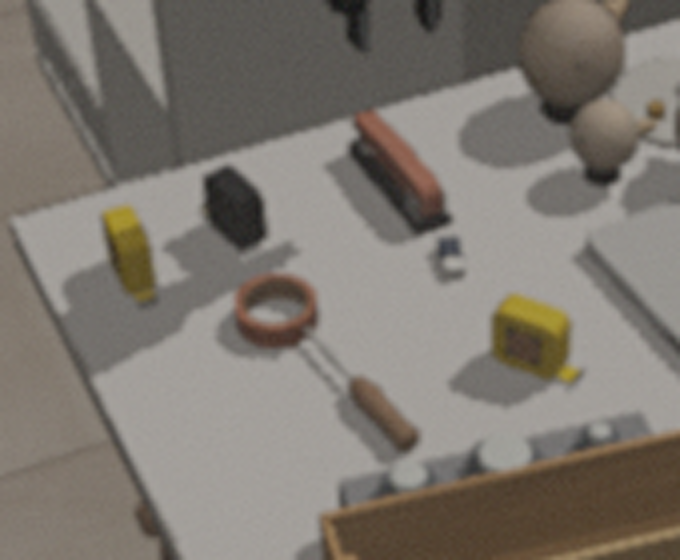

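Request:
arm_command(rows=[{"grip": 0.6,"linear": [-6,-1,50],"rot": [0,0,0]},{"grip": 0.6,"linear": [-6,-1,95],"rot": [0,0,0]},{"grip": 0.6,"linear": [-6,-1,125],"rot": [0,0,0]},{"grip": 0.6,"linear": [-6,-1,139],"rot": [0,0,0]},{"grip": 0.6,"linear": [-6,-1,139],"rot": [0,0,0]},{"grip": 0,"linear": [-6,-1,139],"rot": [0,0,0]},{"grip": 0,"linear": [-6,-1,139],"rot": [0,0,0]},{"grip": 0,"linear": [-6,-1,139],"rot": [0,0,0]},{"grip": 0,"linear": [-6,-1,139],"rot": [0,0,0]}])

```text
clock: 10.22
position: [630.7, 236.8, 23.5]
ee_rot: [0.724, -0.69, 0.001, -0.002]
contact_force: [-1.3, 0.1, 5.6]
gripper_width: 19.4
grasp_force: 62.9
```

Request:
arm_command(rows=[{"grip": 0,"linear": [0,0,-30],"rot": [0,0,0]},{"grip": 0,"linear": [0,0,-80],"rot": [0,0,0]},{"grip": 0,"linear": [0,0,-130],"rot": [0,0,0]},{"grip": 0,"linear": [0,0,-130],"rot": [0,0,0]}])

```text
clock: 10.72
position: [631.6, 237.3, 156.7]
ee_rot: [0.724, -0.69, 0.001, -0.005]
contact_force: [0.2, 0.7, -2.2]
gripper_width: 19.7
grasp_force: 62.0
```

```bash
python3 - <<'E'
from h import *
c=np.load('case.npy');s=arm.read_state();print(s['position'],s['gripper_width'],s['grasp_force'],s['contact_force'])
go([*case_xy(c,-85,0),160],c[2]+np.pi)
E
```

```text
[631.6338189  237.29677351 156.72654692] 19.65045487933069 61.98909144848585 [ 0.15413894  0.67914175 -2.16771011]
lin [476.8, 215.5, -7.4] rot [-0.009, 0.005, 0.193] j6 -0.55 t 10.725
```

Request:
arm_command(rows=[{"grip": 0,"linear": [40,18,-3],"rot": [0,0,0.02]},{"grip": 0,"linear": [92,41,-7],"rot": [0,0,0.04]},{"grip": 0,"linear": [145,65,-7],"rot": [0,0,0.07]},{"grip": 0,"linear": [198,90,-7],"rot": [0,0,0.1]},{"grip": 0,"linear": [251,114,-7],"rot": [0,0,0.13]},{"grip": 0,"linear": [304,138,-7],"rot": [0,0,0.16]},{"grip": 0,"linear": [357,161,-7],"rot": [0,0,0.19]},{"grip": 0,"linear": [410,185,-7],"rot": [0,0,0.193]},{"grip": 0,"linear": [460,207,-7],"rot": [0,0,0.193]},{"grip": 0,"linear": [477,215,-7],"rot": [0,0,0.193]}])

```text
clock: 11.98
position: [434.9, -252.4, 156.8]
ee_rot: [-0.652, 0.758, 0.002, -0.001]
contact_force: [1.0, 0.2, -1.9]
gripper_width: 19.6
grasp_force: 61.9
```

```bash
python3 - <<'E'
from h import *
c=np.load('case.npy');s=arm.read_state();print(s['position'],s['gripper_width'],s['grasp_force'])
go([*case_xy(c,-85,0),30],c[2]+np.pi)
E
```

```text
[ 434.88026556 -252.44209173  156.83073481] 19.617837561168997 61.92264324054122
lin [-3.5, -4.4, 126.8] rot [0.003, 0.001, -0.004] j6 0.05 t 11.975
```

Request:
arm_command(rows=[{"grip": 0,"linear": [-4,-4,50],"rot": [0,0,0]},{"grip": 0,"linear": [-4,-4,90],"rot": [0,0,0]},{"grip": 0,"linear": [-4,-4,115],"rot": [0,0,0]},{"grip": 0,"linear": [-4,-4,127],"rot": [0,0,0]},{"grip": 0,"linear": [-4,-4,127],"rot": [0,0,0]},{"grip": 0,"linear": [-4,-4,127],"rot": [0,0,0]}])

```text
clock: 12.72
position: [442.8, -247.5, 32.2]
ee_rot: [-0.654, 0.756, -0.001, 0.001]
contact_force: [0.9, 0.3, -1.6]
gripper_width: 20.1
grasp_force: 36.9
```

Request:
arm_command(rows=[{"grip": 0.45,"linear": [0,0,0],"rot": [0,0,0]},{"grip": 0.45,"linear": [0,0,0],"rot": [0,0,0]},{"grip": 0.45,"linear": [0,0,0],"rot": [0,0,0]},{"grip": 0.45,"linear": [0,0,-40],"rot": [0,0,0]},{"grip": 0.45,"linear": [0,0,-90],"rot": [0,0,0]},{"grip": 0.45,"linear": [0,0,-140],"rot": [0,0,0]},{"grip": 0.6,"linear": [0,0,-140],"rot": [0,0,0]}])

```text
clock: 13.6
position: [444.7, -248.1, 176.0]
ee_rot: [-0.654, 0.756, -0.004, 0.003]
contact_force: [0.0, -0.3, 0.2]
gripper_width: 51.0
grasp_force: 0.0
```

```bash
python3 - <<'E'
from m import *
s=arm.read_state();print(s['position'])
p=snap('top','t6.png'); im=cv2.imread('pics/t6.png'); allc(p,im)
q=snap('scene','s6.png')
for n in('measuring_tape','stapler'): print(n,[(round(d['score'],2),np.round(d['pixel']).tolist(),np.round(w(q,d['pixel'],0)[:2]).tolist()) for d in models.tip_of(q,n)[:4]])
go([481,235,160],np.arctan2(.225,.974)+np.pi)
E
```

```text
[ 444.72529482 -248.13004572  175.98088584]
stapler top none
mtape top n 242 px [132.2 219.4] mean [481.1 235. ] rect [481.1 234.7] [30.9 62.3] box [[459.0, 262.0], [473.0, 201.0], [503.0, 208.0], [490.0, 268.0]]
roll top n 177 px [174.2 223.8] mean [472.7 128.3] rect [472.2 127.8] [64.6 61.7] box [[441.0, 96.0], [503.0, 95.0], [503.0, 160.0], [442.0, 160.0]]
sdriver handle none
measuring_tape [(0.78, [217.0, 157.0], [481.0, 252.0]), (0.74, [192.0, 168.0], [387.0, 238.0]), (0.53, [297.0, 193.0], [639.0, -20.0]), (0.45, [327.0, 253.0], [603.0, -266.0])]
stapler [(0.54, [274.0, 267.0], [451.0, -243.0])]
lin [-482.7, 30.3, 10.4] rot [0.003, 0.001, -0.372] j6 0.04 t 13.8
```

Request:
arm_command(rows=[{"grip": 0.6,"linear": [-45,3,0],"rot": [0,0,-0.04]},{"grip": 0.6,"linear": [-97,6,0],"rot": [0,0,-0.08]},{"grip": 0.6,"linear": [-150,9,0],"rot": [0,0,-0.12]},{"grip": 0.6,"linear": [-203,12,0],"rot": [0,0,-0.17]},{"grip": 0.6,"linear": [-256,15,2],"rot": [0,0,-0.22]},{"grip": 0.6,"linear": [-309,18,4],"rot": [0,0,-0.27]},{"grip": 0.6,"linear": [-362,22,6],"rot": [0,0,-0.32]},{"grip": 0.6,"linear": [-415,26,8],"rot": [0,0,-0.372]},{"grip": 0.6,"linear": [-465,29,10],"rot": [0,0,-0.372]},{"grip": 0.6,"linear": [-482,30,10],"rot": [0,0,-0.372]}])

```text
clock: 15.05
position: [481.4, 235.9, 159.3]
ee_rot: [0.783, -0.621, -0.0, 0.002]
contact_force: [-1.0, -0.5, -0.2]
gripper_width: 51.4
grasp_force: 0.0
```

```bash
python3 - <<'E'
from h import *
go([481,235,17],np.arctan2(.225,.974)+np.pi)
E
```

```text
lin [0.6, 0.2, 142.3] rot [0.003, -0.002, 0.003] j6 -0.53 t 15.05
```

Request:
arm_command(rows=[{"grip": 0.6,"linear": [0,0,50],"rot": [0,0,0]},{"grip": 0.6,"linear": [0,0,95],"rot": [0,0,0]},{"grip": 0.6,"linear": [0,0,125],"rot": [0,0,0]},{"grip": 0.6,"linear": [0,0,142],"rot": [0,0,0]},{"grip": 0.6,"linear": [0,0,142],"rot": [0,0,0]},{"grip": 0,"linear": [0,0,142],"rot": [0,0,0]},{"grip": 0,"linear": [0,0,142],"rot": [0,0,0]},{"grip": 0,"linear": [0,0,142],"rot": [0,0,0]},{"grip": 0,"linear": [0,0,142],"rot": [0,0,0]}])

```text
clock: 16.18
position: [482.7, 234.4, 20.4]
ee_rot: [0.783, -0.622, 0.0, -0.001]
contact_force: [0.5, -0.3, 5.7]
gripper_width: 25.2
grasp_force: 59.7
```

Request:
arm_command(rows=[{"grip": 0,"linear": [0,0,-30],"rot": [0,0,0]},{"grip": 0,"linear": [0,0,-80],"rot": [0,0,0]},{"grip": 0,"linear": [0,0,-135],"rot": [0,0,0]},{"grip": 0,"linear": [0,0,-145],"rot": [0,0,0]},{"grip": 0,"linear": [0,0,-145],"rot": [0,0,0]}])

```text
clock: 16.8
position: [481.3, 233.7, 164.0]
ee_rot: [0.782, -0.623, -0.0, 0.0]
contact_force: [-1.4, -0.0, -2.3]
gripper_width: 25.5
grasp_force: 59.3
```

```bash
python3 - <<'E'
from h import *
c=np.load('case.npy');s=arm.read_state();print(s['position'],s['gripper_width'],s['grasp_force'],s['contact_force'])
go([*case_xy(c,-12,0),170],c[2]+np.pi)
E
```

```text
[481.2930516  233.73987075 164.04018028] 25.540627226003355 59.31393206119537 [-1.37860325 -0.0255859  -2.34029867]
lin [487.9, 81.3, -6.2] rot [0.001, 0.001, 0.371] j6 -0.53 t 16.8
```

Request:
arm_command(rows=[{"grip": 0,"linear": [40,7,-3],"rot": [0,0,0.03]},{"grip": 0,"linear": [92,15,-6],"rot": [0,0,0.07]},{"grip": 0,"linear": [145,24,-6],"rot": [0,0,0.12]},{"grip": 0,"linear": [198,33,-6],"rot": [0,0,0.17]},{"grip": 0,"linear": [251,42,-6],"rot": [0,0,0.22]},{"grip": 0,"linear": [304,51,-6],"rot": [0,0,0.27]},{"grip": 0,"linear": [357,60,-6],"rot": [0,0,0.32]},{"grip": 0,"linear": [410,69,-6],"rot": [0,0,0.371]},{"grip": 0,"linear": [460,77,-6],"rot": [0,0,0.371]},{"grip": 0,"linear": [488,81,-6],"rot": [0,0,0.371]}])

```text
clock: 18.05
position: [511.1, -261.5, 166.9]
ee_rot: [-0.653, 0.757, 0.003, -0.002]
contact_force: [0.8, 0.8, -0.7]
gripper_width: 25.0
grasp_force: 59.2
```

```bash
python3 - <<'E'
from h import *
c=np.load('case.npy');s=arm.read_state();print(s['position'],s['gripper_width'],s['grasp_force'])
go([*case_xy(c,-12,0),26],c[2]+np.pi)
E
```

```text
[ 511.09795504 -261.48613299  166.88467639] 25.007717857194685 59.19393539428711
lin [-1.4, -1.2, 140.9] rot [0.006, 0.001, -0.002] j6 0.05 t 18.05
```

Request:
arm_command(rows=[{"grip": 0,"linear": [-1,-1,50],"rot": [0,0,0]},{"grip": 0,"linear": [-1,-1,95],"rot": [0,0,0]},{"grip": 0,"linear": [-1,-1,125],"rot": [0,0,0]},{"grip": 0,"linear": [-1,-1,141],"rot": [0,0,0]},{"grip": 0,"linear": [-1,-1,141],"rot": [0,0,0]},{"grip": 0,"linear": [-1,-1,141],"rot": [0,0,0]}])

```text
clock: 18.8
position: [514.7, -259.0, 29.9]
ee_rot: [-0.654, 0.756, -0.001, 0.0]
contact_force: [-0.1, -0.2, -0.9]
gripper_width: 25.2
grasp_force: 59.4
```

Request:
arm_command(rows=[{"grip": 0.45,"linear": [0,0,0],"rot": [0,0,0]},{"grip": 0.45,"linear": [0,0,0],"rot": [0,0,0]},{"grip": 0.45,"linear": [0,0,0],"rot": [0,0,0]},{"grip": 0.45,"linear": [0,0,-40],"rot": [0,0,0]},{"grip": 0.45,"linear": [0,0,-90],"rot": [0,0,0]},{"grip": 1,"linear": [0,0,-145],"rot": [0,0,0]},{"grip": 1,"linear": [0,0,-145],"rot": [0,0,0]}])

```text
clock: 19.68
position: [517.0, -259.9, 180.1]
ee_rot: [-0.655, 0.756, -0.005, 0.003]
contact_force: [-0.9, -0.3, -0.0]
gripper_width: 73.1
grasp_force: 0.0
```

```bash
python3 - <<'E'
from m import *
s=arm.read_state();print(s['position'])
p=snap('top','t7.png'); im=cv2.imread('pics/t7.png'); allc(p,im)
q=snap('scene','s7.png')
for n in('measuring_tape','stapler','tape_roll_2'): print(n,[(round(d['score'],2),np.round(d['pixel']).tolist(),np.round(w(q,d['pixel'],0)[:2]).tolist()) for d in models.tip_of(q,n)[:4]])
go([472.5,128.5,120],np.pi)
E
```

```text
[ 516.9990277 -259.8583123  180.0823457]
stapler top none
mtape top none
roll top n 174 px [174.4 223.9] mean [472.3 127.8] rect [472.2 127.7] [64.5 61.7] box [[441.0, 96.0], [503.0, 95.0], [503.0, 160.0], [442.0, 160.0]]
sdriver handle none
measuring_tape [(0.55, [192.0, 165.0], [392.0, 253.0])]
stapler [(0.57, [272.0, 265.0], [450.0, -237.0])]
tape_roll_2 [(0.65, [230.0, 180.0], [476.0, 131.0])]
lin [-377.3, 95.7, 53.2] rot [0.003, 0.001, -0.144] j6 0.04 t 19.925
```

Request:
arm_command(rows=[{"grip": 1,"linear": [-40,10,0],"rot": [0,0,-0.02]},{"grip": 1,"linear": [-90,23,0],"rot": [0,0,-0.05]},{"grip": 1,"linear": [-142,36,0],"rot": [0,0,-0.08]},{"grip": 1,"linear": [-194,49,0],"rot": [0,0,-0.1]},{"grip": 1,"linear": [-246,62,10],"rot": [0,0,-0.144]},{"grip": 1,"linear": [-298,76,20],"rot": [0,0,-0.144]},{"grip": 1,"linear": [-346,88,30],"rot": [0,0,-0.144]},{"grip": 1,"linear": [-377,96,45],"rot": [0,0,-0.144]},{"grip": 1,"linear": [-377,96,53],"rot": [0,0,-0.144]},{"grip": 1,"linear": [-377,96,53],"rot": [0,0,-0.144]}])

```text
clock: 21.18
position: [472.3, 127.1, 119.9]
ee_rot: [-0.707, 0.707, 0.0, -0.002]
contact_force: [-0.4, -0.5, -0.0]
gripper_width: 85.6
grasp_force: 0.0
```

```bash
python3 - <<'E'
from h import *
go([472.5,128,0],np.pi);print(arm.read_state()['position'])
E
```

```text
lin [-1.1, -0.6, 119.9] rot [0.003, -0.002, -0.0] j6 -0.6 t 21.175
[472.29818851 127.10822601 119.94458313]
```

Request:
arm_command(rows=[{"grip": 1,"linear": [-1,0,50],"rot": [0,0,0]},{"grip": 1,"linear": [-1,0,90],"rot": [0,0,0]},{"grip": 1,"linear": [-1,0,110],"rot": [0,0,0]},{"grip": 1,"linear": [-1,0,120],"rot": [0,0,0]},{"grip": 1,"linear": [-1,0,120],"rot": [0,0,0]}])

```text
clock: 21.8
position: [473.3, 128.3, 1.2]
ee_rot: [-0.707, 0.707, 0.0, -0.0]
contact_force: [-0.4, 0.4, -0.1]
gripper_width: 85.3
grasp_force: 0.0
```

Request:
arm_command(rows=[{"grip": 0,"linear": [0,0,0],"rot": [0,0,0]},{"grip": 0,"linear": [0,0,0],"rot": [0,0,0]},{"grip": 0,"linear": [0,0,0],"rot": [0,0,0]},{"grip": 0,"linear": [0,0,0],"rot": [0,0,0]}])

```text
clock: 22.3
position: [474.0, 129.2, 3.4]
ee_rot: [0.707, -0.707, 0.001, -0.001]
contact_force: [-1.1, -1.9, 7.9]
gripper_width: 66.6
grasp_force: 64.7
```

Gripped at 66.6 mm (the larger roll).

Request:
arm_command(rows=[{"grip": 0,"linear": [0,0,-30],"rot": [0,0,0]},{"grip": 0,"linear": [0,0,-80],"rot": [0,0,0]},{"grip": 0,"linear": [0,0,-135],"rot": [0,0,0]},{"grip": 0,"linear": [0,0,-165],"rot": [0,0,0]},{"grip": 0,"linear": [0,0,-165],"rot": [0,0,0]}])

```text
clock: 22.92
position: [474.7, 129.9, 170.2]
ee_rot: [0.707, -0.707, 0.001, -0.004]
contact_force: [-0.2, -0.5, -1.5]
gripper_width: 66.9
grasp_force: 67.1
```

```bash
python3 - <<'E'
from h import *
c=np.load('case.npy');s=arm.read_state();print(s['position'],s['gripper_width'],s['grasp_force'])
go([*case_xy(c,68,0),170],c[2]+np.pi)
p=snap('top','t8.png'); im=cv2.imread('pics/t8.png');cv2.imwrite('pics/c8.png',cv2.resize(im[130:280,100:370],None,fx=2.9,fy=2.9,interpolation=cv2.INTER_CUBIC))
E
```

```text
[474.66810042 129.86247575 170.15386908] 66.90058507436947 67.12977223098278
lin [401.4, -116.0, -0.8] rot [-0.007, 0.005, 0.145] j6 -0.6 t 22.925
```

View pics/c8.png

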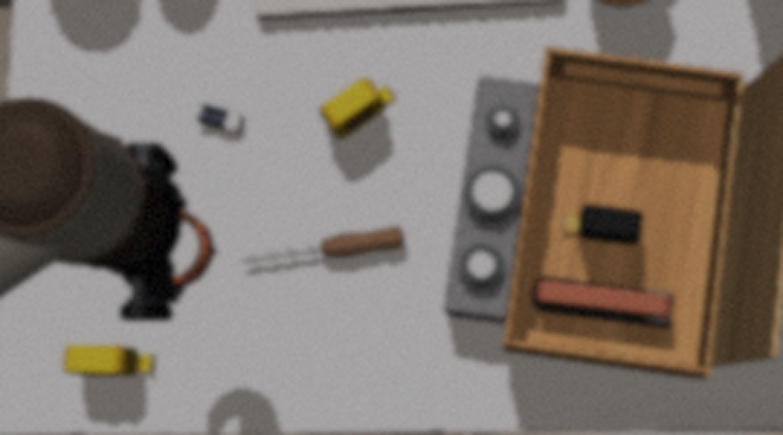

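Request:
arm_command(rows=[{"grip": 0,"linear": [40,-12,0],"rot": [0,0,0.02]},{"grip": 0,"linear": [90,-26,0],"rot": [0,0,0.04]},{"grip": 0,"linear": [140,-40,0],"rot": [0,0,0.06]},{"grip": 0,"linear": [190,-55,0],"rot": [0,0,0.09]},{"grip": 0,"linear": [240,-69,0],"rot": [0,0,0.12]},{"grip": 0,"linear": [290,-84,0],"rot": [0,0,0.145]},{"grip": 0,"linear": [340,-98,0],"rot": [0,0,0.145]},{"grip": 0,"linear": [380,-110,0],"rot": [0,0,0.145]},{"grip": 0,"linear": [401,-116,0],"rot": [0,0,0.145]},{"grip": 0,"linear": [401,-116,0],"rot": [0,0,0.145]}])

```text
clock: 24.22
position: [588.2, -273.3, 164.0]
ee_rot: [-0.653, 0.757, 0.002, -0.001]
contact_force: [0.3, 1.0, 0.4]
gripper_width: 66.5
grasp_force: 67.1
```

```bash
python3 - <<'E'
from h import *
c=np.load('case.npy');s=arm.read_state();print(s['position'],s['gripper_width'],s['grasp_force'])
go([*case_xy(c,70,0),9],c[2]+np.pi)
E
```

```text
[ 588.24048098 -273.25964686  163.97751908] 66.51070624555575 67.11503840982914
lin [-2.0, -4.8, 155.0] rot [0.004, 0.001, -0.003] j6 0.04 t 24.225
```

Request:
arm_command(rows=[{"grip": 0,"linear": [-2,-5,50],"rot": [0,0,0]},{"grip": 0,"linear": [-2,-5,100],"rot": [0,0,0]},{"grip": 0,"linear": [-2,-5,135],"rot": [0,0,0]},{"grip": 0,"linear": [-2,-5,154],"rot": [0,0,0]},{"grip": 0,"linear": [-2,-5,154],"rot": [0,0,0]}])

```text
clock: 24.85
position: [589.9, -268.9, 9.3]
ee_rot: [-0.654, 0.757, 0.005, -0.003]
contact_force: [-6.0, 0.9, -2.4]
gripper_width: 66.5
grasp_force: 75.4
```

Request:
arm_command(rows=[{"grip": 0.92,"linear": [0,0,0],"rot": [0,0,0]},{"grip": 0.92,"linear": [0,0,0],"rot": [0,0,0]},{"grip": 0.92,"linear": [0,0,0],"rot": [0,0,0]},{"grip": 0.92,"linear": [0,0,-40],"rot": [0,0,0]},{"grip": 0.92,"linear": [0,0,-100],"rot": [0,0,0]},{"grip": 0.7,"linear": [0,0,-160],"rot": [0,0,0]},{"grip": 0.5,"linear": [0,0,-220],"rot": [0,0,0]},{"grip": 0.28,"linear": [0,0,-280],"rot": [0,0,0]},{"grip": 0.28,"linear": [0,0,-320],"rot": [0,0,0]},{"grip": 0.28,"linear": [0,0,-320],"rot": [0,0,0]}])

```text
clock: 26.1
position: [595.7, -270.5, 337.4]
ee_rot: [-0.654, 0.756, -0.004, 0.003]
contact_force: [0.3, 0.9, -0.9]
gripper_width: 23.8
grasp_force: 0.0
```

```bash
python3 - <<'E'
from h import *
c=np.load('case.npy');s=arm.read_state();print(s['position'],s['gripper_width'])
go([501.8,-410,330],c[2]+np.pi/2)
# handle check
q=snap('scene','s9.png');print(models.tip_of(q,'flap_handle')[:2])
r=np.hypot(159,38);a0=np.arctan2(38,159)
for th in(1.5,1.6,1.65,1.7,1.75): 
    X=[*case_xy(c,0,-93+r*np.cos(a0+th)),64.5+r*np.sin(a0+th)]; print(th,np.round(X),proj(q,X).round(1))
cv2.imwrite('pics/c9.png',cv2.resize(cv2.imread('pics/s9.png')[150:330,200:420],None,fx=3.2,fy=3.2,interpolation=cv2.INTER_CUBIC))
E
```

```text
[ 595.73994761 -270.47450575  337.40322634] 23.84833187354212
lin [151.5, 73.0, 6.9] rot [-0.009, 0.007, 1.572] j6 0.04 t 26.1
[{'pixel': [328.0, 255.3], 'score': 0.79}]
1.5 [ 506. -380.  226.] [322.1 240.5]
1.6 [ 504. -396.  222.] [324.6 246.8]
1.65 [ 503. -404.  220.] [325.9 250.1]
1.7 [ 502. -411.  217.] [327.1 253.5]
1.75 [ 501. -419.  214.] [328.3 257. ]
```

View pics/c9.png

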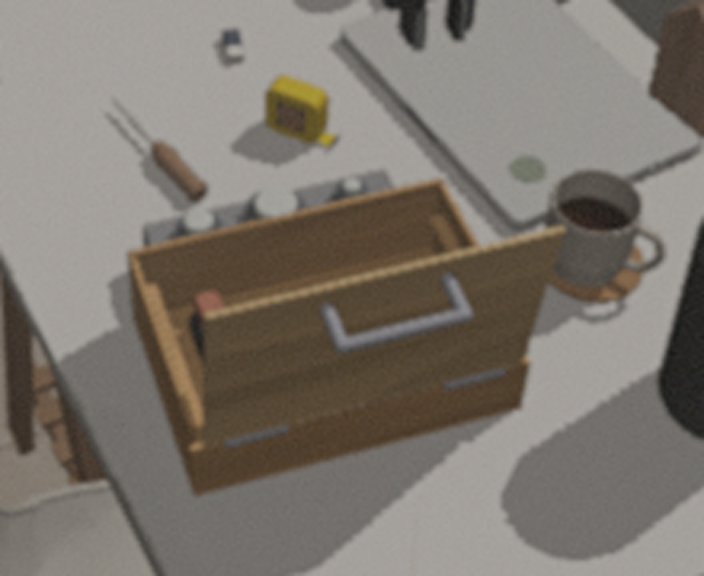

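Request:
arm_command(rows=[{"grip": 0.28,"linear": [15,7,0],"rot": [0,0,0.16]},{"grip": 0.28,"linear": [32,15,0],"rot": [0,0,0.32]},{"grip": 0.28,"linear": [50,24,0],"rot": [0,0,0.48]},{"grip": 0.28,"linear": [68,33,0],"rot": [0,0,0.64]},{"grip": 0.28,"linear": [86,42,0],"rot": [0,0,0.8]},{"grip": 0.28,"linear": [104,50,0],"rot": [0,0,0.96]},{"grip": 0.28,"linear": [122,58,2],"rot": [0,0,1.12]},{"grip": 0.28,"linear": [140,67,4],"rot": [0,0,1.28]},{"grip": 0.28,"linear": [151,73,7],"rot": [0,0,1.44]},{"grip": 0.28,"linear": [151,73,7],"rot": [0,0,1.572]}])

```text
clock: 27.45
position: [499.2, -409.6, 322.6]
ee_rot: [0.076, 0.997, 0.001, -0.002]
contact_force: [-0.1, 0.1, 0.2]
gripper_width: 23.9
grasp_force: 0.0
```

```bash
python3 - <<'E'
from h import *
c=np.load('case.npy');s=arm.read_state();print(s['position'],s['gripper_width'])
go([502,-408,210],c[2]+np.pi/2)
snap('top','t9.png')
cv2.imwrite('pics/c10.png',cv2.resize(cv2.imread('pics/t9.png')[130:280,200:400],None,fx=3.2,fy=3.2,interpolation=cv2.INTER_CUBIC))
E
```

```text
[ 499.2495717  -409.62287926  322.63528681] 23.90128739701045
lin [-2.9, 1.8, 112.6] rot [0.002, -0.004, -0.007] j6 -1.29 t 27.45
```

View pics/c10.png

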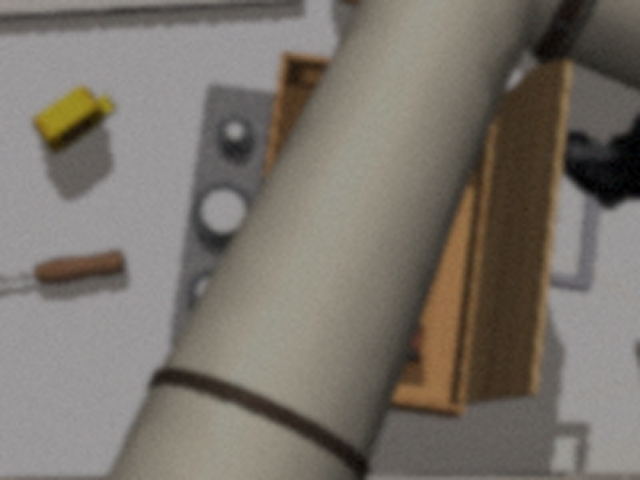

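Request:
arm_command(rows=[{"grip": 0.28,"linear": [-3,1.5,40],"rot": [0,0,0]},{"grip": 0.28,"linear": [-3,1.5,75],"rot": [0,0,0]},{"grip": 0.28,"linear": [-3,1.5,100],"rot": [0,0,0]},{"grip": 0.28,"linear": [-3,1.5,113],"rot": [0,0,0]},{"grip": 0.28,"linear": [-3,1.5,113],"rot": [0,0,0]}])

```text
clock: 28.12
position: [503.2, -408.2, 210.9]
ee_rot: [0.072, 0.997, 0.001, -0.001]
contact_force: [-0.1, -0.1, -0.3]
gripper_width: 23.6
grasp_force: 0.0
```

Request:
arm_command(rows=[{"grip": 0,"linear": [0,0,0],"rot": [0,0,0]},{"grip": 0,"linear": [0,0,0],"rot": [0,0,0]},{"grip": 0,"linear": [0,0,0],"rot": [0,0,0]},{"grip": 0,"linear": [0,0,0],"rot": [0,0,0]}])

```text
clock: 28.62
position: [504.0, -408.9, 213.4]
ee_rot: [0.073, 0.997, -0.001, 0.001]
contact_force: [-0.1, 1.1, 2.0]
gripper_width: 7.5
grasp_force: 58.8
```

Request:
arm_command(rows=[{"grip": 0,"linear": [0,12,-4],"rot": [0,0,0]},{"grip": 0,"linear": [0,28,-7],"rot": [0,0,0]},{"grip": 0,"linear": [0,45,-9],"rot": [0,0,0]},{"grip": 0,"linear": [0,61,-9],"rot": [0,0,0]},{"grip": 0,"linear": [0,77,-8],"rot": [0,0,0]},{"grip": 0,"linear": [0,93,-5],"rot": [0,0,0]},{"grip": 0,"linear": [0,109,0],"rot": [0,0,0]},{"grip": 0,"linear": [0,124,6],"rot": [0,0,0]},{"grip": 0,"linear": [0,139,13],"rot": [0,0,0]}])

```text
clock: 29.75
position: [524.9, -269.7, 199.6]
ee_rot: [0.073, 0.997, -0.0, 0.001]
contact_force: [4.5, -4.4, -0.6]
gripper_width: 7.2
grasp_force: 59.3
```

```bash
python3 - <<'E'
from h import *
c=np.load('case.npy');s=arm.read_state();print(s['position'],s['contact_force'])
go([534,-197,93.5],c[2]+np.pi/2)
E
```

```text
[ 524.90208974 -269.73861643  199.6277417 ] [ 4.5364274  -4.42274905 -0.62411955]
lin [1.8, 73.3, 106.1] rot [0.0, 0.003, -0.0] j6 -1.52 t 29.75
```

Request:
arm_command(rows=[{"grip": 0,"linear": [0,13,11],"rot": [0,0,0]},{"grip": 0,"linear": [0,26,22],"rot": [0,0,0]},{"grip": 0,"linear": [0,37,33],"rot": [0,0,0]},{"grip": 0,"linear": [0,47,46],"rot": [0,0,0]},{"grip": 0,"linear": [0,56,60],"rot": [0,0,0]},{"grip": 0,"linear": [0,63,74],"rot": [0,0,0]},{"grip": 0,"linear": [0,69,90],"rot": [0,0,0]},{"grip": 0,"linear": [0,73,105],"rot": [0,0,0]},{"grip": 0,"linear": [0,73,109],"rot": [0,0,0]},{"grip": 0,"linear": [0,73,109],"rot": [0,0,0]}])

```text
clock: 31.0
position: [536.1, -197.2, 94.2]
ee_rot: [0.072, 0.997, 0.0, 0.002]
contact_force: [-2.9, 9.2, 25.0]
gripper_width: 7.1
grasp_force: 67.8
```

Request:
arm_command(rows=[{"grip": 0.28,"linear": [0,0,-2],"rot": [0,0,0]},{"grip": 0.28,"linear": [0,0,-2],"rot": [0,0,0]},{"grip": 0.28,"linear": [0,0,-40],"rot": [0,0,0]},{"grip": 0.5,"linear": [0,0,-90],"rot": [0,0,0]},{"grip": 0.5,"linear": [0,45,-120],"rot": [0,0,0]},{"grip": 0.5,"linear": [0,100,-120],"rot": [0,0,0]},{"grip": 0.5,"linear": [0,150,-120],"rot": [0,0,0]},{"grip": 0.5,"linear": [0,190,-120],"rot": [0,0,0]},{"grip": 0.5,"linear": [0,190,-120],"rot": [0,0,0]}])

```text
clock: 32.12
position: [561.0, -8.8, 208.2]
ee_rot: [0.072, 0.997, -0.0, -0.002]
contact_force: [0.1, -0.4, -0.4]
gripper_width: 42.2
grasp_force: 0.0
```

```bash
python3 - <<'E'
from m import *
s=arm.read_state();print(s['position'],s['joints'])
q=snap('scene','s11.png'); p=snap('top','t11.png'); allc(p,cv2.imread('pics/t11.png'))
a=cv2.resize(cv2.imread('pics/s11.png')[160:310,220:380],None,fx=2.6,fy=2.6,interpolation=cv2.INTER_CUBIC);b=cv2.resize(cv2.imread('pics/t11.png')[140:270,200:360],None,fx=2.4,fy=2.4,interpolation=cv2.INTER_CUBIC)
h=max(a.shape[0],b.shape[0]);pad=lambda x:np.pad(x,((0,h-x.shape[0]),(0,0),(0,0)))
cv2.imwrite('pics/c11.png',np.hstack([pad(a),pad(b)])[:, :800])
print(models.tip_of(q,'flap_handle')[:1],models.tip_of(p,'screwdriver')[:2],models.tip_of(q,'screwdriver')[:2])
E
```

```text
[561.03805667  -8.80766435 208.20587704] [ 2.72576143e-01  2.96843027e-01 -1.83059881e-01 -1.05207953e-03
 -1.09545146e+00 -1.98603456e+00]
stapler top n 3 px [124.3 156.3] mean [660.9 268.4] rect [660.4 268. ] [2.8 2.9] box [[659.0, 267.0], [662.0, 267.0], [662.0, 269.0], [659.0, 269.0]]
mtape top n 3 px [127.3 209.3] mean [508.9 249.6] rect [508.5 249.1] [2.8 2.7] box [[507.0, 250.0], [507.0, 248.0], [510.0, 248.0], [510.0, 251.0]]
roll top none
sdriver handle n 127 px [223.9 213.3] mean [502.5  -8.5] rect [502.7  -9.6] [16.  70.7] box [[489.0, 24.0], [500.0, -46.0], [516.0, -43.0], [505.0, 27.0]]
[{'pixel': [291.1, 219.9], 'score': 0.92}] [{'pixel': [211.1, 216.0], 'score': 0.48}] [{'pixel': [247.9, 197.8], 'score': 0.69}]
```

View pics/c11.png

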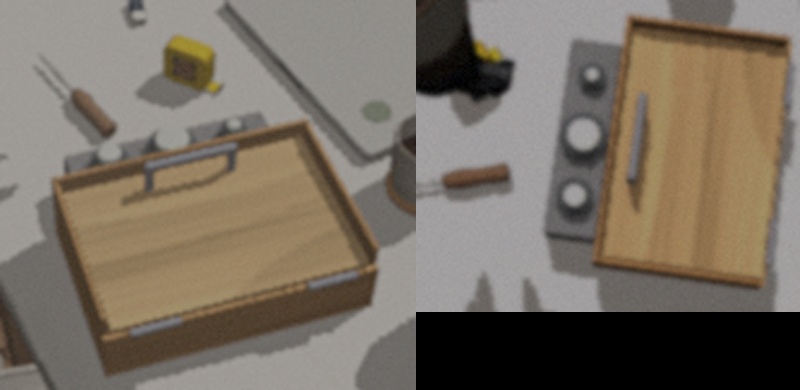

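```bash
python3 - <<'E'
from h import *
go([502.7,-9.5,110],3.297)
E
```

```text
lin [58.4, -6.2, 99.7] rot [0.001, -0.002, -1.874] j6 -1.99 t 32.375
```

Request:
arm_command(rows=[{"grip": 0.55,"linear": [6,-1,10],"rot": [0,0,-0.18]},{"grip": 0.55,"linear": [12,-1,20],"rot": [0,0,-0.36]},{"grip": 0.55,"linear": [18,-2,30],"rot": [0,0,-0.54]},{"grip": 0.55,"linear": [24,-3,40],"rot": [0,0,-0.72]},{"grip": 0.55,"linear": [30,-3,50],"rot": [0,0,-0.9]},{"grip": 0.55,"linear": [36,-4,60],"rot": [0,0,-1.08]},{"grip": 0.55,"linear": [42,-5,70],"rot": [0,0,-1.26]},{"grip": 0.55,"linear": [48,-5,80],"rot": [0,0,-1.44]},{"grip": 0.55,"linear": [54,-6,90],"rot": [0,0,-1.62]},{"grip": 0.55,"linear": [58,-6,100],"rot": [0,0,-1.8]}])

```text
clock: 33.62
position: [503.3, -9.5, 110.0]
ee_rot: [0.737, -0.676, -0.0, 0.0]
contact_force: [0.4, -0.1, 0.2]
gripper_width: 46.9
grasp_force: 0.0
```

```bash
python3 - <<'E'
from m import *
go([502.7,-9.5,3],3.297)
q=snap('scene','s12.png');print(models.tip_of(q,'screwdriver')[:2],models.spot_in(q,'screwdriver')[:1]);print(proj(q,[496.7,28.5,0]))
E
```

```text
lin [-0.1, 0.6, 107.0] rot [0.0, -0.0, -0.068] j6 -0.22 t 33.625
[{'pixel': [247.6, 198.5], 'score': 0.62}] [{'rect': [233.3, 179.0, 267.6, 210.7], 'score': 0.58}]
[248.41987173 197.82020874]
```

Screwdriver unmoved; grasp.

Request:
arm_command(rows=[{"grip": 0.55,"linear": [0,0,40],"rot": [0,0,-0.068]},{"grip": 0.55,"linear": [0,0,80],"rot": [0,0,-0.068]},{"grip": 0.55,"linear": [0,0,100],"rot": [0,0,-0.068]},{"grip": 0.55,"linear": [0,0,107],"rot": [0,0,-0.068]},{"grip": 0.55,"linear": [0,0,107],"rot": [0,0,-0.068]},{"grip": 0,"linear": [0,0,107],"rot": [0,0,-0.068]},{"grip": 0,"linear": [0,0,107],"rot": [0,0,-0.068]},{"grip": 0,"linear": [0,0,107],"rot": [0,0,-0.068]},{"grip": 0,"linear": [0,0,107],"rot": [0,0,-0.068]}])

```text
clock: 34.9
position: [504.8, -8.1, 4.6]
ee_rot: [0.759, -0.652, 0.001, -0.001]
contact_force: [-1.3, 0.4, 7.2]
gripper_width: 21.4
grasp_force: 60.6
```

Request:
arm_command(rows=[{"grip": 0,"linear": [0,0,-30],"rot": [0,0,0]},{"grip": 0,"linear": [0,0,-80],"rot": [0,0,0]},{"grip": 0,"linear": [0,0,-135],"rot": [0,0,0]},{"grip": 0,"linear": [0,0,-175],"rot": [0,0,0]},{"grip": 0,"linear": [0,0,-175],"rot": [0,0,0]}])

```text
clock: 35.52
position: [505.7, -7.9, 182.0]
ee_rot: [0.758, -0.652, 0.002, -0.004]
contact_force: [-0.3, -0.4, -1.3]
gripper_width: 21.7
grasp_force: 59.7
```

```bash
python3 - <<'E'
from h import *
c=np.load('case.npy');s=arm.read_state();print(s['position'],s['gripper_width'],s['grasp_force'])
go([*case_xy(c,-40,-25),180],c[2]+np.pi/2)
E
```

```text
[505.68712921  -7.87570422 182.04468457] 21.724914743153548 59.69677448272705
lin [265.8, 66.2, 1.2] rot [-0.005, 0.009, 1.867] j6 -0.16 t 35.525
```

Request:
arm_command(rows=[{"grip": 0,"linear": [26,7,0],"rot": [0,0,0.18]},{"grip": 0,"linear": [52,13,0],"rot": [0,0,0.36]},{"grip": 0,"linear": [80,20,0],"rot": [0,0,0.54]},{"grip": 0,"linear": [108,27,0],"rot": [0,0,0.72]},{"grip": 0,"linear": [136,34,0],"rot": [0,0,0.9]},{"grip": 0,"linear": [164,41,0],"rot": [0,0,1.08]},{"grip": 0,"linear": [192,48,0],"rot": [0,0,1.26]},{"grip": 0,"linear": [220,55,0],"rot": [0,0,1.44]},{"grip": 0,"linear": [245,61,0],"rot": [0,0,1.62]},{"grip": 0,"linear": [266,66,0],"rot": [0,0,1.8]}])

```text
clock: 36.78
position: [477.5, -281.8, 176.7]
ee_rot: [0.043, 0.999, 0.001, -0.001]
contact_force: [0.3, 1.0, -0.4]
gripper_width: 21.9
grasp_force: 59.7
```

```bash
python3 - <<'E'
from h import *
c=np.load('case.npy');s=arm.read_state();print(s['position'],s['gripper_width'],s['grasp_force'])
go([*case_xy(c,-40,-25),75.5],c[2]+np.pi/2)
E
```

```text
[ 477.48673441 -281.81358809  176.65510084] 21.881795693113226 59.65082287788391
lin [-3.0, 1.3, 101.1] rot [0.001, -0.003, 0.06] j6 -1.41 t 36.775
```

Request:
arm_command(rows=[{"grip": 0,"linear": [-3,1,40],"rot": [0,0,0.06]},{"grip": 0,"linear": [-3,1,75],"rot": [0,0,0.06]},{"grip": 0,"linear": [-3,1,92],"rot": [0,0,0.06]},{"grip": 0,"linear": [-3,1,101],"rot": [0,0,0.06]},{"grip": 0,"linear": [-3,1,101],"rot": [0,0,0.06]},{"grip": 0,"linear": [-3,1,101],"rot": [0,0,0.06]}])

```text
clock: 37.52
position: [482.2, -280.6, 78.0]
ee_rot: [0.069, 0.998, -0.0, 0.001]
contact_force: [0.1, -0.6, -1.3]
gripper_width: 21.6
grasp_force: 59.6
```

Request:
arm_command(rows=[{"grip": 0,"linear": [0,0,4],"rot": [0,0,0]},{"grip": 0,"linear": [0,0,4],"rot": [0,0,0]},{"grip": 0,"linear": [0,0,4],"rot": [0,0,0]}])

```text
clock: 37.9
position: [482.4, -280.7, 74.1]
ee_rot: [0.069, 0.998, -0.0, 0.001]
contact_force: [-0.1, 0.5, 3.9]
gripper_width: 22.0
grasp_force: 60.0
```

Request:
arm_command(rows=[{"grip": 0.5,"linear": [0,0,0],"rot": [0,0,0]},{"grip": 0.5,"linear": [0,0,0],"rot": [0,0,0]},{"grip": 0.5,"linear": [0,0,0],"rot": [0,0,0]},{"grip": 0.5,"linear": [0,0,-30],"rot": [0,0,0]},{"grip": 0.5,"linear": [0,0,-80],"rot": [0,0,0]},{"grip": 0,"linear": [0,0,-120],"rot": [0,0,0]},{"grip": 0,"linear": [-20,40,-120],"rot": [0,0,0]},{"grip": 0,"linear": [-40,80,-120],"rot": [0,0,0]},{"grip": 0,"linear": [-70,115,-120],"rot": [0,0,0]},{"grip": 0,"linear": [-110,150,-120],"rot": [0,0,0]}])

```text
clock: 39.15
position: [611.8, -146.0, 193.6]
ee_rot: [0.069, 0.998, 0.0, -0.0]
contact_force: [1.1, 0.8, -0.6]
gripper_width: 0.1
grasp_force: 0.0
```

```bash
python3 - <<'E'
from h import *
c=np.load('case.npy');s=arm.read_state();print(s['position'],s['gripper_width'])
for n in(70,0,-70): print(case_xy(c,n,126))
snap('scene','s13.png');p=snap('top','t13.png')
go([611.5,-147.1,110],c[2]+np.pi/2)
a=cv2.resize(cv2.imread('pics/s13.png')[120:310,200:390],None,fx=2.1,fy=2.6,interpolation=cv2.INTER_CUBIC);b=cv2.resize(cv2.imread('pics/t13.png')[120:280,110:370],None,fx=1.5,fy=3,interpolation=cv2.INTER_CUBIC)
h=max(a.shape[0],b.shape[0]);pad=lambda x:np.pad(x,((0,h-x.shape[0]),(0,0),(0,0)))
cv2.imwrite('pics/c13.png',np.hstack([pad(a),pad(b)])[:, :800])
E
```

```text
[ 611.76981318 -146.00583179  193.64541145] 0.13922230878561148
[ 610.97145955 -147.13672594]
[ 541.70604614 -137.02225586]
[ 472.44063273 -126.90778578]
lin [2.7, -3.1, 82.3] rot [0.0, 0.001, 0.011] j6 -1.73 t 39.25
```

View pics/c13.png

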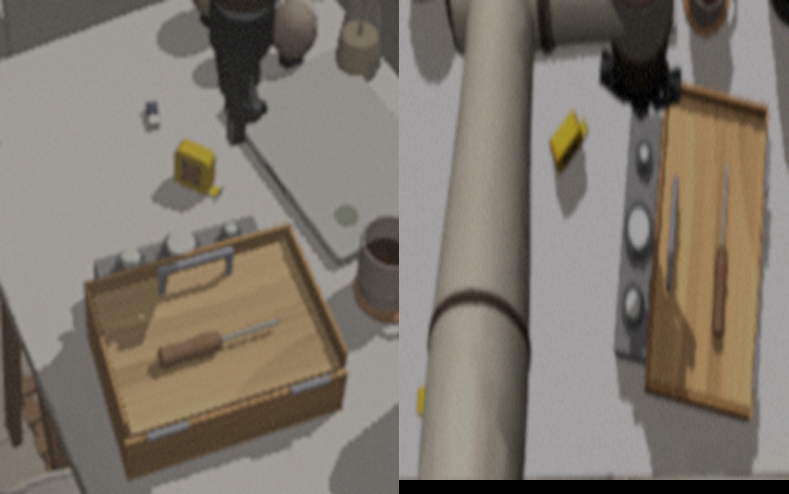

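Request:
arm_command(rows=[{"grip": 0,"linear": [2,-2,40],"rot": [0,0,0]},{"grip": 0,"linear": [2,-2,80],"rot": [0,0,0]},{"grip": 0,"linear": [2,-2,105],"rot": [0,0,0]},{"grip": 0,"linear": [2,-2,112],"rot": [0,0,0]},{"grip": 0,"linear": [2,-2,112],"rot": [0,0,0]}])

```text
clock: 39.88
position: [609.0, -149.1, 81.5]
ee_rot: [0.069, 0.998, -0.0, -0.0]
contact_force: [0.1, -0.6, 1.2]
gripper_width: -0.1
grasp_force: 0.0
```

```bash
python3 - <<'E'
from h import *
c=np.load('case.npy');s=arm.read_state();print(s['position'],s['contact_force'],s['gripper_width'])
go([611.2,-147.1,66],c[2]+np.pi/2)
E
```

```text
[ 609.03326501 -149.14196155   81.54026553] [ 0.05145697 -0.56501541  1.16856368] -0.10875708991394527
lin [-1.9, 2.3, 15.5] rot [-0.0, -0.0, 0.007] j6 -1.73 t 39.875
```

Request:
arm_command(rows=[{"grip": 0,"linear": [-2,2,4],"rot": [0,0,0]},{"grip": 0,"linear": [-2,2,10],"rot": [0,0,0]},{"grip": 0,"linear": [-2,2,14],"rot": [0,0,0]},{"grip": 0,"linear": [-2,2,17],"rot": [0,0,0]},{"grip": 0,"linear": [-2,2,17],"rot": [0,0,0]},{"grip": 0,"linear": [-2,2,17],"rot": [0,0,0]}])

```text
clock: 40.62
position: [612.1, -147.0, 66.1]
ee_rot: [0.069, 0.998, -0.0, 0.001]
contact_force: [-2.0, 1.9, 8.4]
gripper_width: -0.0
grasp_force: 4.0
```

Request:
arm_command(rows=[{"grip": 0,"linear": [0,0,2],"rot": [0,0,0]},{"grip": 0,"linear": [0,0,2],"rot": [0,0,0]}])

```text
clock: 40.88
position: [612.2, -147.1, 65.9]
ee_rot: [0.068, 0.998, -0.0, 0.001]
contact_force: [-4.3, 3.5, 14.8]
gripper_width: -0.2
grasp_force: 8.0
```

Request:
arm_command(rows=[{"grip": 0,"linear": [0,0,-20],"rot": [0,0,0]},{"grip": 0,"linear": [0,0,-50],"rot": [0,0,0]},{"grip": 0,"linear": [60,0,-50],"rot": [0,0,0]},{"grip": 0,"linear": [120,0,-50],"rot": [0,0,0]},{"grip": 0,"linear": [140,0,-50],"rot": [0,0,0]},{"grip": 0,"linear": [140,0,-50],"rot": [0,0,0]}])

```text
clock: 41.62
position: [471.0, -127.7, 112.5]
ee_rot: [0.069, 0.998, 0.0, -0.0]
contact_force: [0.9, -0.7, 0.2]
gripper_width: -0.0
grasp_force: 0.0
```

```bash
python3 - <<'E'
from h import *
c=np.load('case.npy');s=arm.read_state();print(s['position'],s['contact_force'])
go([472.5,-126.9,66],c[2]+np.pi/2)
E
```

```text
[ 471.02331446 -127.74692067  112.49672164] [ 0.92932547 -0.66198617  0.17903747]
lin [-1.4, 1.0, 46.5] rot [0.0, -0.001, 0.007] j6 -1.78 t 41.625
```

Small key hit its stop (65.9, 14.8 N). Middle key next.

Request:
arm_command(rows=[{"grip": 0,"linear": [-1,1,20],"rot": [0,0,0]},{"grip": 0,"linear": [-1,1,35],"rot": [0,0,0]},{"grip": 0,"linear": [-1,1,42],"rot": [0,0,0]},{"grip": 0,"linear": [-1,1,47],"rot": [0,0,0]},{"grip": 0,"linear": [-1,1,49],"rot": [0,0,0]},{"grip": 0,"linear": [-1,1,49],"rot": [0,0,0]},{"grip": 0,"linear": [-1,1,49],"rot": [0,0,0]}])

```text
clock: 42.5
position: [474.3, -127.1, 65.9]
ee_rot: [0.069, 0.998, -0.0, 0.001]
contact_force: [-5.3, 2.7, 17.9]
gripper_width: -0.1
grasp_force: 8.8
```

Request:
arm_command(rows=[{"grip": 0,"linear": [0,0,-20],"rot": [0,0,0]},{"grip": 0,"linear": [0,0,-45],"rot": [0,0,0]},{"grip": 0,"linear": [-40,0,-45],"rot": [0,0,0]},{"grip": 0,"linear": [-68,0,-45],"rot": [0,0,0]},{"grip": 0,"linear": [-68,0,-45],"rot": [0,0,0]}])

```text
clock: 43.12
position: [543.4, -136.6, 108.3]
ee_rot: [0.069, 0.998, -0.0, 0.001]
contact_force: [-0.9, 0.3, -0.7]
gripper_width: -0.1
grasp_force: 0.0
```

```bash
python3 - <<'E'
from h import *
c=np.load('case.npy');s=arm.read_state();print(s['position'],s['contact_force'])
go([541.7,-137,66],c[2]+np.pi/2)
E
```

```text
[ 543.4146862  -136.56888009  108.32024467] [-0.86632504  0.27532773 -0.73209049]
lin [1.7, -0.7, 42.3] rot [0.0, 0.002, 0.007] j6 -1.75 t 43.125
```

Request:
arm_command(rows=[{"grip": 0,"linear": [1,-1,18],"rot": [0,0,0]},{"grip": 0,"linear": [1,-1,32],"rot": [0,0,0]},{"grip": 0,"linear": [1,-1,39],"rot": [0,0,0]},{"grip": 0,"linear": [1,-1,43],"rot": [0,0,0]},{"grip": 0,"linear": [1,-1,46],"rot": [0,0,0]},{"grip": 0,"linear": [1,-1,46],"rot": [0,0,0]},{"grip": 0,"linear": [1,-1,46],"rot": [0,0,0]}])

```text
clock: 44.0
position: [539.0, -137.2, 65.8]
ee_rot: [0.068, 0.998, -0.0, -0.001]
contact_force: [-9.3, 3.4, 20.6]
gripper_width: -0.0
grasp_force: 10.5
```

All three bottomed in order. Retreat and check.

Request:
arm_command(rows=[{"grip": 0,"linear": [0,0,-30],"rot": [0,0,0]},{"grip": 0,"linear": [0,0,-80],"rot": [0,0,0]},{"grip": 0,"linear": [0,0,-140],"rot": [0,0,0]},{"grip": 0,"linear": [-10,50,-160],"rot": [0,0,0]},{"grip": 0,"linear": [-15,110,-160],"rot": [0,0,0]},{"grip": 0,"linear": [-20,160,-160],"rot": [0,0,0]},{"grip": 0,"linear": [-20,160,-160],"rot": [0,0,0]},{"grip": 0,"linear": [-20,160,-160],"rot": [0,0,0]}])

```text
clock: 45.0
position: [581.8, 18.6, 222.3]
ee_rot: [0.069, 0.998, -0.0, 0.0]
contact_force: [0.3, -0.3, 0.0]
gripper_width: -0.2
grasp_force: 0.0
```

```bash
python3 - <<'E'
from h import *
s=arm.read_state();print(s['position'],s['contact_force'])
snap('scene','s14.png')
cv2.imwrite('pics/c14.png',cv2.resize(cv2.imread('pics/s14.png')[120:320,170:390],None,fx=2.9,fy=2.9,interpolation=cv2.INTER_CUBIC))
E
```

```text
[581.76433154  18.61620917 222.31732111] [ 0.32424649 -0.25922158  0.02550798]
```

View pics/c14.png

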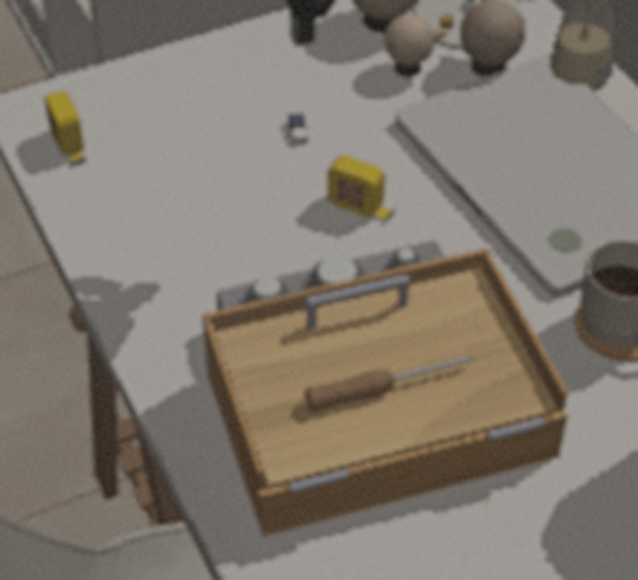

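The picture shows the flap shut with the screwdriver lying on it at (390,385), both yellow look-alikes and the eraser in place, and no packed item left on the desk.

```bash
python3 -c "
from bench import job
print(job.job_done())"
```

```text
the job is handed in; nothing more can be done
None
```

The job is handed in: the stapler, black tape measure and large tape roll (no small roll was on the desk) went into the lower tier, the flap is shut with the screwdriver on it, and the keys were pressed to their stops in the order small, middle, large; I never got a clear view of the roll inside the case before shutting the flap.

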